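# Seat a carved printing block in its levelling jig and hold it up on a wedge

## Robot

A 6-joint arm with a two-finger parallel gripper is mounted at the origin on the work surface. World frame = base frame: x ahead of the robot, y to its left, z up, the work surface at z = 0. Lengths are in m, angles in rad, forces in N, time in s.
With the tool pointing down it reaches from about 0.35 to 0.85 m from the base axis. Payload 8.1 kg.
Tool frame: the origin (TCP) lies midway between the tips of the shut fingers; the grasp point (between the pads) lies robot.grasp_offset behind it (robot.grasp_offset is the distance from the TCP to the grasp point, in m); z points along the fingers, y is the direction in which the jaws open and shut (so a half turn about z gives the same grasp; the last joint's range is limited). The gripper opens to 93 mm and grips with 3 to 60 N. Pads are 15 mm wide; open, the fingers measure 128 mm over their backs; the gripper's body (75 mm by 188 mm) begins 65 mm behind the grasp point.
Start: joints at [1.044, 0.13, 1.488, -0, 1.523, -0.085], TCP at [0.257, 0.542, 0.219] pointing down, gripper open.
Joint ranges: [-2.96, 2.96], [-0.89, 2.26], [0.02, 2.5], [-1.34, 4.48], [0, 2.73], [-2.66, 2.66]. Speed limits (rad/s): [2.39, 2.39, 2.79, 3.14, 3.14, 3.14].

## Interface

Orientations are given as a rotation vector (axis times angle).
In Python, from plant import robot gives the robot as it stands.
- The arm moves only by the shell command python3 -m handwheel 'ROWS' [OPENING] [FORCE]. ROWS is text: rows parted by semicolons, each of 6 numbers parted by spaces: the shift along the world's x, y, z each as a share of 0.3 m, from -1 to 1, then the turn, a rotation vector about the world's x, y, z each as a share of 45 degrees, from -1 to 1. A call has 1 to 5 rows; each row is the pose to reach, as a shift and turn from the pose commanded when the call began; what a row does not reach only later rows make up. A row lasts 1/10 s, in which the tool goes at most 50 mm and 8.59 degrees, less where a joint would pass 70% of its speed; a pose out of reach is approached as far as the arm can. A call with a number of a shift or a turn outside -1 to 1 is refused whole. A call with a gripper value outside its range is refused whole. OPENING is the closure, from -1 (fully open) to 1 (shut), set as the call begins (- or left out, the last holds). The fingers move at their own pace and stop on an object; FORCE is the grip in N (left out, the last holds). Time passes only in rows, so rows that repeat a pose let the fingers close. It gives the time, the measured TCP pose, the force and the opening at its end, in the units of the state.
- robot.read_state(): the state, without advancing time (a new reading comes with each control period).
- robot.read_camera(name): name is "scene" or "top" or "wrist"; returns (picture, depth): 420x560x3 uint8, red, green, blue; 420x560 float32, m along the optical axis (not along the pixel's ray), 0 where there is no reading.
- robot.camera_model(name): a dict with "camera_matrix" (3x3 intrinsics, pixels), "dist" ([k1, k2, p1, p2, k3] as OpenCV has them; the pictures are not rectified), "pose" (4x4, takes a point from camera to world coordinates); the wrist camera has in their place "tool_from_camera" (4x4, takes a point from camera to tool coordinates, whose origin is the TCP and whose axes are the flange's). Camera axes: x right, y down, z forward; pixel columns grow to the right and rows downward; lengths in m; the calibration is good to about 2 mm. A picture is of the moment at which its call begins: read the wrist's pose just before it. camera_model takes no time and is no camera call.
- robot.close_job(): hands the job in, once; it reports no verdict.
Trained networks look in the newest picture that a camera, given by its name, has taken for a name from the list of things; names that differ only in an ending like _2 or _b are one class to them, and where a whole thing is asked for, a point or a joint stands for the part that bears it (a point fixed in the world has none). Each returns a list of dicts, best first, with "conf" (0 to 1); they miss things now and then, are a little off and sometimes report something else, mostly with a low value. They report only what shows in the picture. A call takes as long as a camera call. They do not tell look-alikes from the thing itself.
- robot.look_for(camera, query): "rect" ([centre column, centre row, width, height] in pixels, round what is visible of it).
- robot.silhouettes(camera, query): "pixels" (420x560 bool, what is visible of it) and "rect" ([centre column, centre row, width, height] in pixels, round what is visible of it).
- robot.tip_of(camera, query): "at" ([row, column] in pixels: a listed point, or the origin of a listed thing).
The state is a dict: "t": time; "q": joint angles; "dq": joint speeds; "joint_torque": joint torques, N m; "tool_pos": TCP position; "orientation": TCP orientation; "force": force on the tool from outside, world axes, zero at the start; "wrist_torque": the same for the moment, N m; "opening": finger opening in m.
Only numpy, scipy, OpenCV 4.12 (cv2) and the standard library are available. Lean on these libraries where they do the work, as an engineer would, in place of code of your own. Each camera call takes 0.05 s, during which the arm holds its last target.

## Task

Pull the jig's red sprung lever through its full stroke so that it shoves the carved printing block over against the back fence, and ease the lever back home slowly, never letting it snap. Then pick up the wooden wedge, lay it flat on the jig's base plate and push it, thin end first, under the open end of the block between the two brass bearers until that end has just lifted off its bearers, by a few millimetres (the block's lower edge then stands over the red band on the wedge). Finish while still holding the wedge there in the gripper, with only the wedge holding that end up; leave the stamp, ink jar and brush alone.

Things in the scene. Friction and masses are not known exactly. Their poses are not given: they have to be found in the camera images.
- jig: Grey levelling jig, fixed. Base plate 8 mm thick, x -145..85, y -155..105 mm about the origin, which is on the bench under the centre of the block's seat. +x points to the aluminium back fence (face x = 60 mm), +y to the aluminium end fence (face y = 80 mm), both up to z = 50 mm; the wedge goes in at the open -y end. A brass rail (y 55..75, top z = 20 mm) bears the block's far end.
- jig_mouth (a point): Middle of the jig's open end on top of the base plate (8 mm above the bench, jig x = 0, y = -62 mm), between the two brass bearer pads at x -60..-40 and 40..60 mm, y -77..-47 mm, tops 12 mm above the plate; 80 mm free between them. Axes as the jig's; the wedge is pushed along +y.
- lever (a joint): Lever angle (rad): 0 home, leaning over the block; grows to the stop at 0.6 as the red handle is pulled to jig -x. Turns about a line along jig y through lever_pivot. At full stroke its rubber nose leaves the block about 1 mm from the back fence. Handle force: 5 N at home, 10 N at the stop, plus 4 N per rad/s (damper); let go in mid-stroke it snaps back.
- lever_pivot (a point): Point on the lever's pivot axis, midway between its green cheeks: 85 mm above the bench, at jig x = -84, y = 0 mm. Axes as the jig's.
- lever_grip (a point): Grasp point on the lever's red round handle bar (22 mm thick, along jig y), 60 mm to jig +y of the pivot point and 140 mm from the pivot axis. The bar runs on 45 mm to +y; to -y it meets the lever's arm, which comes up from below, after 54 mm. Home: 219 mm above the bench, 41 mm to jig +x of the pivot; full stroke: 41 mm to -x, same height. Turns with the lever.
- block_center (a point): Centre of the loose printing block: pale wood, black carved floral face up, 120 x 160 x 40 mm (x, y, z), 0.4 to 0.8 kg, axes about as the jig's. It lies on the brass bearers, underside 20 mm above the bench. Against the back fence its jig x is 0; it starts 8 to 16 mm short of that and 5 to 12 mm short of the end fence, to which the wedge then pushes it.
- block_edge (a point): Middle of the block's lower edge at the jig's open end (80 mm from its centre, block -y): 20 mm above the bench while the block lies on its bearers, higher by the lift when wedged up. The wedge lifts the block at this edge.
- block_far (a point): Middle of the block's lower edge at the other end (+y); it stays about 20 mm above the bench.
- wedge: Loose brown wooden wedge, 135 mm long, 34 wide, 0.15 kg. Origin under the middle of its grip block (45 long, 34 wide, 44 mm tall); +x points to the thin tip at x = 112.5 mm. The ramp is 6 mm high at the tip and rises 1 mm per 5 mm to 24 mm at the grip block. It meets the block's edge (12 mm above the plate) 30 mm back from the tip; red band 38 to 65 mm back (lift 1.6 to 7 mm).
- wedge_grip (a point): Centre of the wedge's grip block, 22 mm above its underside: grasp it here across its 34 mm width (wedge y). The wedge starts flat on the bench.
- wedge_tip (a point): Middle of the wedge's thin tip, at its underside.
- stamp: Bystander: small stamp block, black with a pale wooden handle on top, 70 x 50 x 72 mm, origin under its centre.
- ink: Bystander: amber ink jar with black cap, 60 mm wide, 75 mm tall, origin under its centre.
- brush: Bystander: brush lying on the bench, its handle to its -x.
There are look-alikes about, which are no part of the job. Of the things like the wedge, leave any that is purple, turquoise or white; of the rest the larger one is meant.

How it is judged:
On the way, in this order (a step that is already met when the one before it is completed fails the run):
1. the lever is pulled through its stroke and the block is over against the back fence (value of joint lever above 0.53 rad and x of block_center in the frame of jig above -0.0045 m), for 0.1 s.
2. the lever is back home (value of joint lever below 0.06 rad), for 0.2 s.
3. the gripped wedge lifts the open end of the block (z of block_edge in the frame of jig between 0.0215 and 0.028 m and contact force between wedge and block above 0.5 N and contact force between the fingers and wedge above 2 N), for 0.2 s.
At the end, for the whole second after the job is handed in: Open end of the block 1.5 to 8 mm up, on the wedge alone (robot not touching the block), far end within 3 mm of its bearer, block at rest within 6 mm of the back fence; wedge flat on the plate (within 6 mm, 0.12 rad) and held with over 2 N; lever home (below 0.06 rad) (all of step 3 and value of joint lever below 0.06 rad and x of block_center in the frame of jig above -0.006 m and z of block_far in the frame of jig below 0.023 m and z of wedge in the frame of jig below 0.014 m and angle between wedge's own z axis and vertical below 0.12 rad and contact force between each of the arm, the fingers and block below 0.3 N and linear speed of block below 0.01 m/s); the arm keeps its last pose, push and grip.
It fails at once if the lever snaps back (faster than 1.5 rad/s) (velocity of joint lever below -1.5 rad/s).
It fails at once if the stamp is disturbed (moved over 20 mm) (distance of stamp from where it was at the start of the episode above 0.02 m).
It fails at once if the ink is disturbed (moved over 20 mm) (distance of ink from where it was at the start of the episode above 0.02 m).
It fails at once if the brush is disturbed (moved over 20 mm) (distance of brush from where it was at the start of the episode above 0.02 m).
It also fails if it takes over 61 s, if anything falls off the work surface, if the arm or the gripper's body presses on something with over 40 N, if the wrist force passes 120 N, or if a joint passes its speed limit or range.

## Working session

There is one attempt and no reset: what is moved stays moved. The work goes in short steps, Python scripts to look and compute and a shell command to move; the robot and the scene stay as the last step left them, time stands still between calls to the robot, and variables do not carry over. Pictures are saved under pics/ and viewed, and the job is handed in when it is done.

```bash
ls; mkdir -p pics
python3 - <<'E'
from plant import robot
import cv2,numpy as np
for n in ("scene","top"):
    p,d=robot.read_camera(n); cv2.imwrite(f"pics/{n}0.png",p[:,:,::-1]); np.save(f"{n}_d.npy",d)
    m=robot.camera_model(n); print(n,np.round(m['camera_matrix'],1).tolist(),m['dist'],np.round(m['pose'],4).tolist())
    for q in ("lever_grip","lever_pivot","block_center","block_edge","wedge","wedge_grip","wedge_tip","jig","jig_mouth","stamp","ink","brush"):
        pass
print(robot.grasp_offset); s=robot.read_state(); print(s)
E
```

```text
pics
scene [[399.2, 0.0, 276.9], [0.0, 399.2, 209.5], [0.0, 0.0, 1.0]] [-0.06068265  0.          0.          0.          0.        ] [[-0.7525, 0.5333, -0.3863, 1.0328], [0.6584, 0.5968, -0.4586, 0.4618], [-0.014, -0.5995, -0.8003, 1.1029], [0.0, 0.0, 0.0, 1.0]]
top [[380.2, 0.0, 282.4], [0.0, 380.2, 207.4], [0.0, 0.0, 1.0]] [-0.04593909  0.          0.          0.          0.        ] [[0.0147, -0.9837, 0.1793, 0.3979], [-0.9999, -0.0161, -0.0061, -0.0495], [0.0089, -0.1792, -0.9838, 1.0982], [0.0, 0.0, 0.0, 1.0]]
0.0188
{'t': 0.1, 'q': array([ 1.04357607e+00,  1.31071740e-01,  1.48915825e+00,  1.98175261e-05,
        1.52302513e+00, -8.54229752e-02]), 'dq': array([-0.00123185, -0.00150824, -0.00179018, -0.00077312, -0.00208744,
        0.00031607]), 'joint_torque': array([ 1.85532444e-03, -5.61345899e+01, -4.93091154e+01,  7.71682430e-02,
        2.93230929e-02,  1.36684545e-05]), 'tool_pos': array([0.25626375, 0.54194994, 0.21770733]), 'orientation': array([-6.88230703e-01, -3.06474608e+00,  2.48004411e-03]), 'force': array([-0.47687483,  0.02670011, -0.64640542]), 'wrist_torque': array([-0.0071843 , -0.02404844, -0.00246811]), 'opening': 0.09314018853997318}
```

View pics/scene0.png

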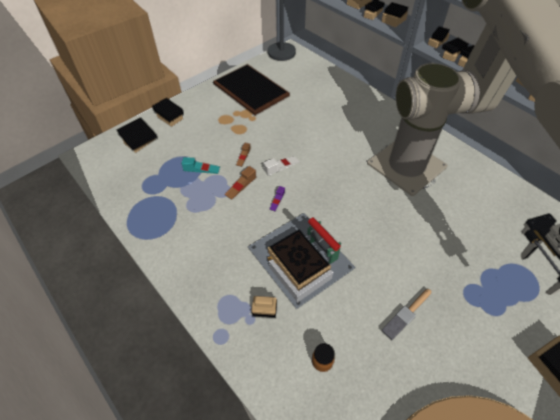

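View pics/top0.png

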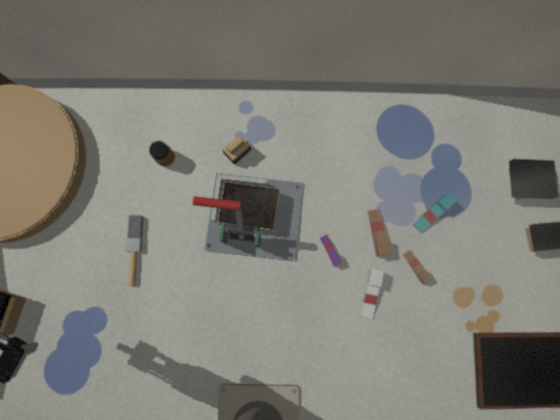

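```bash
cat > h.py <<'E'
from plant import robot
import cv2,numpy as np
from scipy.spatial.transform import Rotation as R
def ray(n,uv,pose=None):
    m=robot.camera_model(n); 
    P=m['pose'] if pose is None else pose
    a=cv2.undistortPoints(np.array(uv,float).reshape(-1,1,2),np.array(m['camera_matrix']),np.array(m['dist'])).reshape(-1,2)
    v=np.c_[a,np.ones(len(a))]@np.array(P)[:3,:3].T
    return np.array(P)[:3,3],v
def onz(n,uv,z,pose=None):
    o,v=ray(n,uv,pose); return o+v*((z-o[2])/v[:,2])[:,None]
def proj(n,X,pose=None):
    m=robot.camera_model(n);P=np.linalg.inv(m['pose'] if pose is None else pose)
    return cv2.projectPoints(np.array(X,float).reshape(-1,1,3),cv2.Rodrigues(P[:3,:3])[0],P[:3,3],np.array(m['camera_matrix']),np.array(m['dist']))[0].reshape(-1,2)
def wristpose():
    s=robot.read_state();T=np.eye(4);T[:3,:3]=R.from_rotvec(s['orientation']).as_matrix();T[:3,3]=s['tool_pos']
    return T@np.array(robot.camera_model('wrist')['tool_from_camera'])
E
python3 - <<'E'
from h import *
p=cv2.imread('pics/top0.png'); 
c=cv2.resize(p[120:330,180:460],None,fx=2.8,fy=2.8,interpolation=cv2.INTER_CUBIC);cv2.imwrite('pics/topc.png',c)
robot.read_camera('top'); 
for q,z in (("lever_grip",.219),("lever_pivot",.085),("block_center",.04),("block_edge",.02),("wedge",0),("wedge_grip",.022),("wedge_tip",0),("jig",0),("jig_mouth",.008)):
    for r in robot.tip_of('top',q)[:4]:
        uv=r['at'][::-1]; print(q,round(r['conf'],2),np.round(uv,1),np.round(onz('top',[uv],z)[0],4))
for q in ('wedge','jig'):
    for r in robot.silhouettes('top',q)[:6]:
        print(q,round(r['conf'],2),np.round(r['rect'],1),r['pixels'].sum())
        if q=='jig': np.save('jigmask.npy',r['pixels'])
        c,v=np.nonzero(r['pixels']);
        if q=='wedge': print(onz('top',[r['rect'][:2]],.01), cv2.minAreaRect(np.c_[v,c].astype(np.float32)))
E
```

```text
lever_grip 0.58 [216.6 201.9] [0.5688 0.1004 0.219 ]
lever_pivot 0.9 [237.5 231.1] [0.5161 0.0636 0.085 ]
block_center 0.76 [248.3 204.9] [0.5964 0.0407 0.04  ]
block_center 0.53 [210.8 202.5] [0.6016 0.1473 0.04  ]
block_edge 0.87 [276.4 211.3] [ 0.5827 -0.039   0.02  ]
wedge 0.86 [377.7 272.5] [ 0.4129 -0.3321  0.    ]
wedge 0.64 [419.8 276. ] [ 0.4042 -0.4539  0.    ]
wedge 0.61 [379.  248.7] [ 0.4811 -0.3377  0.    ]
wedge 0.5 [336.9 261.4] [ 0.443 -0.215  0.   ]
wedge_grip 0.92 [423.2 276. ] [ 0.4041 -0.4555  0.022 ]
wedge_grip 0.92 [445.2 202.5] [ 0.6164 -0.5313  0.022 ]
wedge_grip 0.73 [334.5 259.2] [ 0.4482 -0.205   0.022 ]
wedge_grip 0.65 [376.  273.1] [ 0.4109 -0.3216  0.022 ]
wedge_tip 0.98 [368.5 318.4] [ 0.2849 -0.3029  0.    ]
wedge_tip 0.85 [410.5 226.6] [ 0.5469 -0.4329  0.    ]
wedge_tip 0.67 [405.6 249.6] [ 0.4794 -0.4155  0.    ]
wedge_tip 0.54 [321.7 236.1] [ 0.5153 -0.1715  0.    ]
jig 0.59 [245.7 205.5] [0.602  0.0517 0.    ]
jig 0.19 [238.8 229.1] [0.5319 0.0695 0.    ]
jig_mouth 0.81 [266.1 205.8] [ 0.6006 -0.0086  0.008 ]
wedge 0.76 [417.5 268.4  27.3  33.7] 374
[[ 0.42550078 -0.44451471  0.01      ]] ((417.1644287109375, 266.73492431640625), (36.4558219909668, 11.715017318725586), 55.00798034667969)
wedge 0.63 [380.4 232.   24.   46.4] 668
[[ 0.52856151 -0.3405838   0.01      ]] ((378.89202880859375, 231.6737823486328), (47.37004852294922, 15.801342964172363), 80.21759033203125)
wedge 0.57 [373.1 292.4  19.5  48.1] 654
[[ 0.35721664 -0.31504178  0.01      ]] ((371.623046875, 293.0252380371094), (15.146163940429688, 48.82942581176758), 11.592175483703613)
wedge 0.56 [331.4 249.4  20.   29.5] 290
[[ 0.476468   -0.19804759  0.01      ]] ((330.8000183105469, 250.10000610351562), (33.09380340576172, 9.391485214233398), 63.43495178222656)
```

View pics/topc.png

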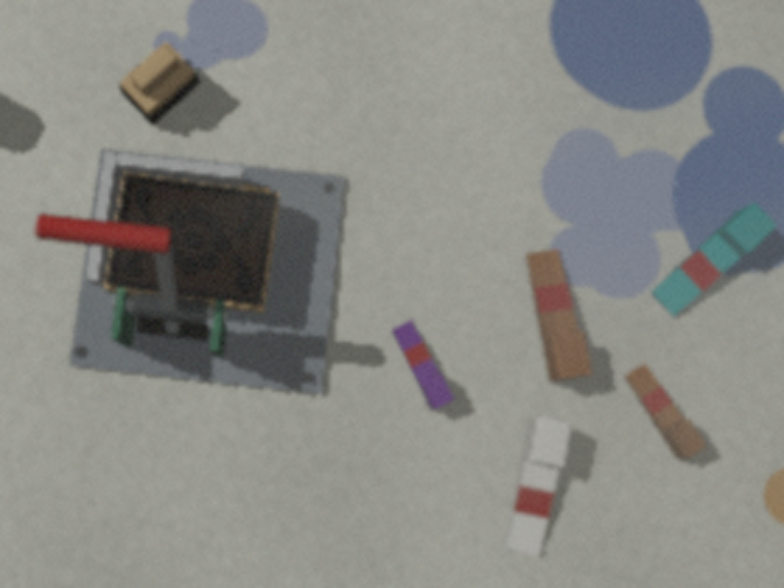

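Run:
```python
from h import *
c=np.array([[101,150],[346,178],[326,394],[72,366]],float)/2.8+[180,120]-0.3
W=onz('top',c,.008); print(W.round(4))
J=np.array([[85,105],[85,-155],[-145,-155],[-145,105]])/1000
def fit(J,W):
    jm,wm=J.mean(0),W.mean(0);A=(J-jm).T@(W-wm);th=np.arctan2(A[0,1]-A[1,0],A[0,0]+A[1,1])
    r=np.array([[np.cos(th),-np.sin(th)],[np.sin(th),np.cos(th)]]);return th,wm-r@jm,r
for idx in ([0,1,2,3],[1,2,3]):
    th,t,r=fit(J[idx],W[idx,:2]);print(th,t,(W[:,:2]-(J@r.T+t)).round(4).tolist())
def jw(x,y):return t+r@np.array([x,y])
for nm,p in dict(pivot=(-.084,0),grip_home=(-.043,.06),grip_full=(-.125,.06),mouth=(0,-.062)).items():print(nm,jw(*p).round(4))
# wedge
g=np.array([[550,380],[591,375]],float)/2.8+[180,120]; tt=np.array([[528,253],[559,250]])/2.8+[180,120]
print('wedge rear top',onz('top',g,.044).round(4).tolist(),'tip',onz('top',tt,.006).round(4).tolist())
```

```text
[[ 0.6962  0.1428  0.008 ]
 [ 0.67   -0.1167  0.008 ]
 [ 0.4439 -0.0975  0.008 ]
 [ 0.4681  0.162   0.008 ]]
-0.0913127229390546 [0.60167073 0.04480634] [[0.0003, 0.0012], [-0.0022, 0.0006], [0.0007, -0.0012], [0.0012, -0.0006]]
-0.0932760962038153 [0.60169884 0.04426276] [[0.0001, 0.0019], [-0.0019, 0.0013], [0.001, -0.0009], [0.0009, -0.0003]]
pivot [0.5181 0.0521]
grip_home [0.5645 0.108 ]
grip_full [0.4828 0.1156]
mouth [ 0.5959 -0.0175]
wedge rear top [[0.4582, -0.3185, 0.044], [0.4637, -0.3596, 0.044]] tip [[0.5923, -0.3087, 0.006], [0.596, -0.3415, 0.006]]
```

```bash
cat >> h.py <<'E'
TH=-0.092;JO=np.array([.6017,.0446]);JR=np.array([[np.cos(TH),-np.sin(TH)],[np.sin(TH),np.cos(TH)]])
def jw(x,y):return JO+JR@np.array([x,y])
def wj(p):return JR.T@(np.array(p)[:2]-JO)
def st():
    s=robot.read_state();M=R.from_rotvec(s['orientation']).as_matrix()
    print('t',round(s['t'],2),'pos',s['tool_pos'].round(4),'jig',wj(s['tool_pos']).round(4),'yaw_y deg',np.degrees(np.arctan2(M[1,1],M[0,1])).round(2),'z',M[:,2].round(3),'F',s['force'].round(1),'T',s['wrist_torque'].round(2),'op',round(s['opening'],4),'q',s['q'].round(2))
    return s,M
def to(x,y,z,yaw=None):
    s,M=st(); d=(np.array([x,y,z])-s['tool_pos'])/.3; print('shift shares',d.round(3))
    if yaw is not None:
        a=np.degrees(np.arctan2(M[1,1],M[0,1])); e=(yaw-a+90)%180-90; print('yaw err deg',e.round(2),'share',(e/45).round(3))
E
python3 - <<'E'
from h import *
to(.5645,.108,.28,np.degrees(TH))
E
```

```text
t 0.7 pos [0.2565 0.5424 0.2187] jig [-0.3894  0.464 ] yaw_y deg 64.68 z [ 0.  0. -1.] F [-0.9 -0.2 -0.4] T [ 0.02 -0.04  0.02] op 0.093 q [ 1.04  0.13  1.49  0.    1.52 -0.09]
shift shares [ 1.027 -1.448  0.204]
yaw err deg -69.96 share -1.555
```

```bash
python3 -m handwheel '0.1 -0.14 0.1 0 0 -0.15; 0.2 -0.28 0.2 0 0 -0.3; 0.3 -0.42 0.27 0 0 -0.45; 0.4 -0.56 0.27 0 0 -0.6; 0.5 -0.7 0.27 0 0 -0.75' -1
python3 -m handwheel '0.1 -0.14 0 0 0 -0.15; 0.2 -0.28 0 0 0 -0.3; 0.3 -0.42 0 0 0 -0.45; 0.4 -0.56 0 0 0 -0.6; 0.52 -0.74 0 0 0 -0.8'
python3 -c "
from h import *
p,d=robot.read_camera('wrist');cv2.imwrite('pics/w1.png',p[:,:,::-1])
to(.5645,.108,.28,np.degrees(TH))
T=wristpose()
for q,z in (('lever_grip',.219),('block_center',.04),('block_edge',.02),('lever_pivot',.085)):
  for r in robot.tip_of('wrist',q)[:2]: print(q,r['conf'],r['at'],onz('wrist',[r['at'][::-1]],z,T).round(4), wj(onz('wrist',[r['at'][::-1]],z,T)[0]))
"
```

```text
t: 1.2
tool_pos: [0.3923, 0.3529, 0.3004]
orientation: [1.553, 2.729, 0.005]
force: [0.8, 0.7, -0.1]
opening: 0.0935
t: 1.7
tool_pos: [0.5361, 0.1479, 0.2987]
orientation: [2.315, 2.123, 0.001]
force: [-0.4, 1.1, -1.2]
opening: 0.0927
t 1.75 pos [0.5393 0.1413 0.2981] jig [-0.071   0.0905] yaw_y deg -5.83 z [ 0.002 -0.004 -1.   ] F [-0.2 -5.1 -0.7] T [-0.16  0.1  -0.04] op 0.0926 q [ 0.17 -0.    1.49 -0.    1.66  0.27]
shift shares [ 0.084 -0.111 -0.06 ]
yaw err deg 0.56 share 0.012
lever_grip 0.83 [260.6, 325.0] [[0.5707 0.1028 0.219 ]] [-0.0362219   0.05505529]
block_center 0.57 [246.2, 332.0] [[0.5972 0.0318 0.04  ]] [-0.00333026 -0.01315331]
lever_pivot 0.81 [256.7, 273.0] [[0.5246 0.0463 0.085 ]] [-0.07691806 -0.00535571]
lever_pivot 0.29 [183.9, 334.3] [[0.5984 0.1243 0.085 ]] [-0.01059863  0.07903223]
```

View pics/w1.png

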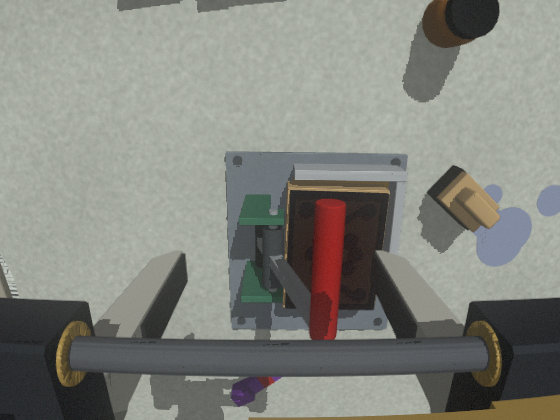

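```bash
python3 -m handwheel '0.09 -0.11 -0.05 0 0 0; 0.09 -0.11 -0.05 0 0 0' -1
python3 -c "
from h import *
p,d=robot.read_camera('wrist');cv2.imwrite('pics/w2.png',p[:,:,::-1])
to(.5655,.108,.2,np.degrees(TH))
T=wristpose()
for q,z in (('lever_grip',.219),('lever_pivot',.085)):
  for r in robot.tip_of('wrist',q)[:2]: print(q,r['conf'],r['at'],onz('wrist',[r['at'][::-1]],z,T).round(4), wj(onz('wrist',[r['at'][::-1]],z,T)[0]))
"
```

```text
t: 2.15
tool_pos: [0.5624, 0.1156, 0.2813]
orientation: [-2.308, -2.131, 0.004]
force: [-0.8, -0.3, -1.0]
opening: 0.0931
t 2.2 pos [0.5617 0.117  0.2821] jig [-0.0465  0.0684] yaw_y deg -4.59 z [-0.002 -0.    -1.   ] F [-0.8  0.4 -0.8] T [-0.05  0.07  0.01] op 0.0927 q [ 0.12  0.04  1.47 -0.    1.63  0.2 ]
shift shares [ 0.013 -0.03  -0.274]
yaw err deg -0.68 share -0.015
lever_grip 0.6 [232.7, 289.0] [[0.5686 0.11   0.219 ]] [-0.03896416  0.06212316]
lever_pivot 0.82 [238.9, 246.6] [[0.5226 0.0531 0.085 ]] [-0.07951578  0.00121906]
```

View pics/w2.png

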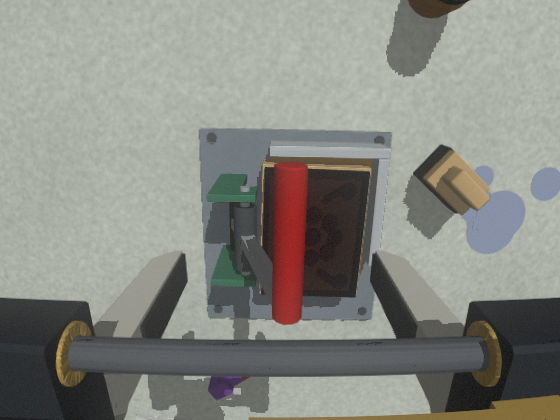

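```bash
python3 -m handwheel '0.02 -0.03 -0.1 0 0 0; 0.02 -0.03 -0.2 0 0 0; 0.02 -0.03 -0.27 0 0 0; 0.02 -0.03 -0.27 0 0 0' -1
python3 -m handwheel '0 0 0 0 0 0; 0 0 0 0 0 0;0 0 0 0 0 0;0 0 0 0 0 0;0 0 0 0 0 0' 1 12
python3 -c "
from h import *
st()"
```

```text
t: 2.7
tool_pos: [0.5656, 0.1091, 0.1993]
orientation: [-2.305, -2.129, 0.007]
force: [-0.8, 0.1, -1.1]
opening: 0.093
t: 3.2
tool_pos: [0.5686, 0.1078, 0.2032]
orientation: [2.309, 2.129, 0.002]
force: [0.0, -0.2, -0.5]
opening: 0.058
t 3.2 pos [0.5686 0.1078 0.2032] jig [-0.0388  0.0599] yaw_y deg -4.66 z [ 0.001  0.    -1.   ] F [ 0.  -0.2 -0.5] T [-0.06  0.03  0.04] op 0.058 q [0.1  0.08 1.57 0.   1.49 0.18]
```

```bash
python3 -m handwheel '0 0 0 0 0 0; 0 0 0 0 0 0;0 0 0 0 0 0;0 0 0 0 0 0;0 0 0 0 0 0' 1 12
python3 -m handwheel '0 0 0 0 0 0; 0 0 0 0 0 0;0 0 0 0 0 0'
python3 -c "
from h import *
st()
p,d=robot.read_camera('wrist');cv2.imwrite('pics/w3.png',p[:,:,::-1])"
```

```text
t: 3.7
tool_pos: [0.5684, 0.1077, 0.2024]
orientation: [2.31, 2.129, 0.0]
force: [1.8, 0.4, -0.5]
opening: 0.0218
t: 4.0
tool_pos: [0.5684, 0.1077, 0.2024]
orientation: [2.31, 2.129, 0.0]
force: [2.9, -0.6, -1.6]
opening: 0.0216
t 4.0 pos [0.5684 0.1077 0.2024] jig [-0.039   0.0598] yaw_y deg -4.66 z [ 0. -0. -1.] F [ 2.9 -0.6 -1.6] T [-0.13 -0.47 -0.12] op 0.0216 q [ 0.1   0.08  1.57 -0.    1.49  0.18]
```

View pics/w3.png

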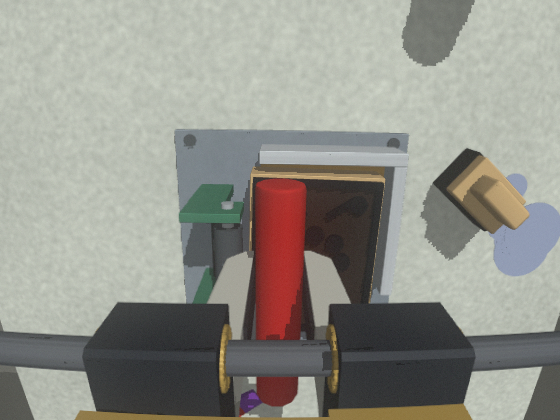

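```bash
python3 -m handwheel '-0.0136 0.0013 0.0037 0 0 0; -0.027 0.0025 0.007 0 0 0; -0.041 0.0038 0.010 0 0 0; -0.0545 0.005 0.013 0 0 0; -0.068 0.0063 0.015 0 0 0'
python3 -m handwheel '-0.0136 0.0013 0.002 0 0 0; -0.027 0.0025 0.003 0 0 0; -0.041 0.0038 0.004 0 0 0; -0.0545 0.005 0.005 0 0 0; -0.068 0.0063 0.005 0 0 0'
python3 -c "
from h import *
st()"
```

```text
t: 4.55
tool_pos: [0.5496, 0.1095, 0.2082]
orientation: [2.308, 2.127, 0.006]
force: [9.5, -0.9, 1.1]
opening: 0.0218
t: 5.05
tool_pos: [0.5305, 0.1114, 0.2114]
orientation: [2.306, 2.125, 0.01]
force: [9.6, -1.6, 5.8]
opening: 0.0217
t 5.05 pos [0.5305 0.1114 0.2114] jig [-0.0771  0.06  ] yaw_y deg -4.68 z [ 0.009  0.    -1.   ] F [ 9.6 -1.6  5.8] T [-0.23 -1.87 -0.09] op 0.0217 q [ 0.11 -0.03  1.67 -0.    1.5   0.19]
```

```bash
python3 -m handwheel '-0.0136 0.0013 -0.001 0 0 0; -0.027 0.0025 -0.002 0 0 0; -0.041 0.0038 -0.004 0 0 0; -0.0545 0.005 -0.006 0 0 0; -0.068 0.0063 -0.008 0 0 0'
python3 -m handwheel '-0.0136 0.0013 -0.002 0 0 0; -0.027 0.0025 -0.004 0 0 0; -0.041 0.0038 -0.008 0 0 0; -0.0545 0.005 -0.011 0 0 0; -0.070 0.0063 -0.014 0 0 0'
python3 -c "
from h import *
st()"
```

```text
t: 5.55
tool_pos: [0.5107, 0.1135, 0.2098]
orientation: [2.305, 2.125, 0.013]
force: [10.4, -0.4, 8.4]
opening: 0.0217
t: 6.05
tool_pos: [0.4903, 0.1155, 0.206]
orientation: [2.305, 2.124, 0.015]
force: [12.0, 0.5, 9.9]
opening: 0.0214
t 6.05 pos [0.4903 0.1155 0.206 ] jig [-0.1174  0.0603] yaw_y deg -4.68 z [ 0.012  0.001 -1.   ] F [12.   0.5  9.9] T [-0.02 -2.19 -0.11] op 0.0214 q [ 0.13 -0.14  1.78 -0.    1.49  0.21]
```

```bash
python3 -m handwheel '-0.006 0 -0.002 0 0 0; -0.012 0.001 -0.004 0 0 0;-0.016 0.001 -0.005 0 0 0;-0.016 0.001 -0.005 0 0 0'
python3 -c "
from h import *
st()
p,d=robot.read_camera('wrist');cv2.imwrite('pics/w4.png',p[:,:,::-1])
p,d=robot.read_camera('top');cv2.imwrite('pics/t4.png',cv2.resize(p[150:280,180:320,::-1],None,fx=5,fy=5,interpolation=3)[:600])"
```

```text
t: 6.45
tool_pos: [0.4859, 0.1159, 0.2045]
orientation: [2.305, 2.124, 0.016]
force: [14.1, 0.5, 7.0]
opening: 0.022
t 6.45 pos [0.4859 0.1159 0.2045] jig [-0.1219  0.0603] yaw_y deg -4.68 z [ 0.013  0.001 -1.   ] F [14.1  0.5  7. ] T [ 0.01 -2.5  -0.06] op 0.022 q [ 0.13 -0.15  1.79 -0.    1.49  0.21]
```

View pics/w4.png

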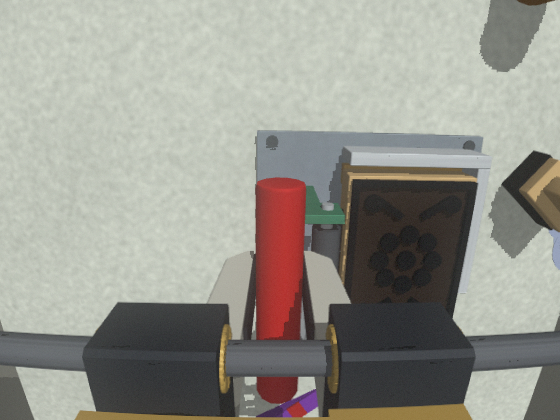

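View pics/t4.png

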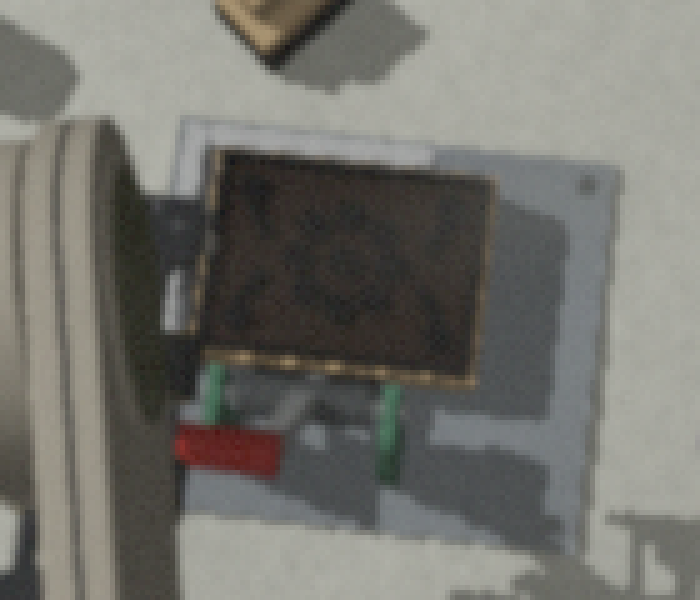

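```bash
python3 -m handwheel '-0.005 0 -0.002 0 0 0; -0.01 0.001 -0.003 0 0 0;-0.01 0.001 -0.003 0 0 0'
python3 -c "
from h import *
st()
# block -x top edge from t4 crop
for a,b in (((205,358),(475,388)),):
  uv=np.array([a,b])/5+[180,150]; W=onz('top',uv,.06); print([wj(w) for w in W])
for a,b in (((217,148),(497,180)),):
  uv=np.array([a,b])/5+[180,150]; W=onz('top',uv,.06); print([wj(w) for w in W])
c=np.array([(182,117),(622,170),(575,555)])/5+[180,150]; print([wj(w) for w in onz('top',c,.008)])
"
```

```text
t: 6.85
tool_pos: [0.485, 0.116, 0.2045]
orientation: [2.302, 2.121, 0.022]
force: [24.0, -0.4, 4.7]
opening: 0.0229
t 6.85 pos [0.485  0.116  0.2045] jig [-0.1228  0.0604] yaw_y deg -4.69 z [ 0.018  0.001 -1.   ] F [24.  -0.4  4.7] T [-0.07 -4.06  0.02] op 0.0229 q [ 0.13 -0.16  1.8  -0.    1.48  0.21]
[array([-0.0631645 ,  0.06266097]), array([-0.06362537, -0.08715907])]
[array([0.0557939 , 0.07211345]), array([ 0.05445595, -0.08650455])]
[array([0.08485837, 0.10456524]), array([ 0.08096734, -0.15787316]), array([-0.14609769, -0.15297833])]
```

```bash
python3 -m handwheel '0.012 -0.001 0.004 0 0 0; 0.024 -0.002 0.008 0 0 0; 0.036 -0.003 0.012 0 0 0; 0.048 -0.004 0.015 0 0 0; 0.06 -0.0055 0.017 0 0 0'
python3 -m handwheel '0.012 -0.001 0.003 0 0 0; 0.024 -0.002 0.006 0 0 0; 0.036 -0.003 0.008 0 0 0; 0.048 -0.004 0.01 0 0 0; 0.06 -0.0055 0.011 0 0 0'
python3 -m handwheel '0.012 -0.001 0.001 0 0 0; 0.024 -0.002 0.002 0 0 0; 0.036 -0.003 0.002 0 0 0; 0.048 -0.004 0.001 0 0 0; 0.06 -0.0055 0 0 0 0'
python3 -m handwheel '0.012 -0.001 -0.001 0 0 0; 0.024 -0.002 -0.002 0 0 0; 0.036 -0.003 -0.003 0 0 0; 0.048 -0.004 -0.005 0 0 0; 0.06 -0.0055 -0.006 0 0 0'
python3 -c "
from h import *
st()"
```

```text
t: 7.35
tool_pos: [0.4985, 0.1146, 0.207]
orientation: [2.307, 2.127, 0.008]
force: [6.2, 1.8, 5.5]
opening: 0.0212
t: 7.85
tool_pos: [0.5153, 0.113, 0.2084]
orientation: [2.309, 2.129, 0.004]
force: [6.0, 2.0, -3.1]
opening: 0.0216
t: 8.35
tool_pos: [0.5326, 0.1112, 0.2077]
orientation: [2.31, 2.129, 0.001]
force: [4.4, 2.3, -4.1]
opening: 0.0215
t: 8.85
tool_pos: [0.5504, 0.1091, 0.2059]
orientation: [-2.31, -2.129, 0.001]
force: [3.3, -0.6, -4.1]
opening: 0.0216
t 8.85 pos [0.5504 0.1091 0.2059] jig [-0.057   0.0595] yaw_y deg -4.66 z [-0. -0. -1.] F [ 3.3 -0.6 -4.1] T [-0.17 -0.28 -0.03] op 0.0216 q [ 0.1   0.03  1.62 -0.    1.49  0.19]
```

Home is at x≈0.5684 (18 mm to go); ease to the home stop.

```bash
python3 -m handwheel '0.012 -0.001 -0.002 0 0 0; 0.024 -0.002 -0.005 0 0 0; 0.036 -0.003 -0.007 0 0 0; 0.048 -0.004 -0.010 0 0 0; 0.06 -0.0055 -0.012 0 0 0'
python3 -m handwheel '0.003 0 -0.001 0 0 0; 0.006 0 -0.002 0 0 0; 0.01 0 -0.002 0 0 0; 0.01 0 -0.002 0 0 0'
python3 -c "
from h import *
st()"
```

```text
t: 9.35
tool_pos: [0.5683, 0.1075, 0.2022]
orientation: [-2.31, -2.129, 0.001]
force: [2.6, -2.0, -3.8]
opening: 0.0214
t: 9.75
tool_pos: [0.5688, 0.1075, 0.202]
orientation: [-2.307, -2.127, 0.007]
force: [-12.6, -3.5, 7.5]
opening: 0.0216
t 9.75 pos [0.5688 0.1075 0.202 ] jig [-0.0385  0.0596] yaw_y deg -4.64 z [-0.005 -0.001 -1.   ] F [-12.6  -3.5   7.5] T [-0.67  2.41 -0.02] op 0.0216 q [ 0.1   0.09  1.57 -0.    1.49  0.18]
```

```bash
python3 -m handwheel '-0.006 0 0 0 0 0; -0.006 0 0 0 0 0; -0.006 0 0 0 0 0; -0.006 0 0 0 0 0; -0.006 0 0 0 0 0' -1
python3 -m handwheel '0 0 0 0 0 0; 0 0 0 0 0 0; 0 0 0 0 0 0; 0 0 0.1 0 0 0; 0 0 0.25 0 0 0'
python3 -c "
from h import *
st()
p,d=robot.read_camera('wrist');cv2.imwrite('pics/w5.png',p[:,:,::-1])"
```

```text
t: 10.25
tool_pos: [0.5695, 0.1077, 0.2019]
orientation: [-2.31, -2.129, -0.0]
force: [-0.2, -0.2, 0.0]
opening: 0.0571
t: 10.75
tool_pos: [0.5674, 0.1074, 0.2739]
orientation: [-2.307, -2.126, 0.009]
force: [0.5, -0.2, 0.7]
opening: 0.0924
t 10.75 pos [0.5674 0.1074 0.2739] jig [-0.04    0.0594] yaw_y deg -4.66 z [-0.007 -0.001 -1.   ] F [ 0.5 -0.2  0.7] T [-0.05  0.05  0.04] op 0.0924 q [0.1  0.06 1.46 0.   1.63 0.18]
```

View pics/w5.png

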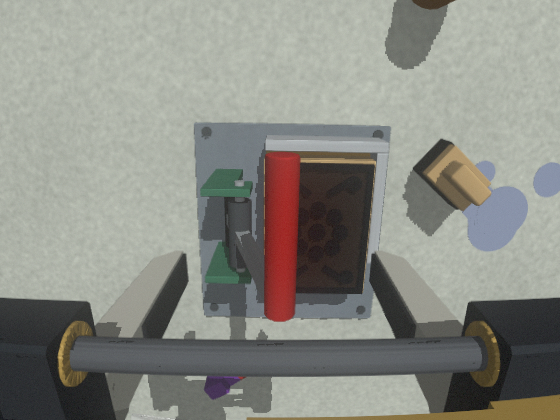

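```bash
sed -i 's/JO=np.array(\[.6017,.0446\])/JO=np.array([.605,.0443])/' h.py
python3 -m handwheel '-0.01 -0.08 0.1 0 0 -0.17; -0.04 -0.24 0.1 0 0 -0.35; -0.08 -0.4 0.1 0 0 -0.53; -0.12 -0.55 0.1 0 0 -0.7; -0.16 -0.7 0.1 0 0 -0.88'
python3 -m handwheel '-0.03 -0.16 -0.05 0 0 -0.17; -0.06 -0.32 -0.1 0 0 -0.35; -0.09 -0.45 -0.15 0 0 -0.53; -0.12 -0.6 -0.2 0 0 -0.7; -0.12 -0.75 -0.25 0 0 -0.88'
python3 -c "
from h import *
to(.4834,-.3367,.2,-84)"
```

```text
t: 11.3
tool_pos: [0.5208, -0.104, 0.3071]
orientation: [2.897, 1.213, 0.001]
force: [0.1, -0.1, 0.0]
opening: 0.0932
t: 11.8
tool_pos: [0.4845, -0.3294, 0.2317]
orientation: [3.137, 0.159, 0.001]
force: [0.4, -0.6, 1.2]
opening: 0.0931
t 11.8 pos [ 0.4845 -0.3294  0.2317] jig [-0.0857 -0.3831] yaw_y deg -84.2 z [ 0.001 -0.001 -1.   ] F [ 0.4 -0.6  1.2] T [-0.04  0.15 -0.05] op 0.0931 q [-0.68  0.09  1.51 -0.    1.54  0.79]
shift shares [-0.004 -0.024 -0.106]
yaw err deg 0.2 share 0.004
```

```bash
python3 -m handwheel '0 0 0 0 0 0; 0 0 0 0 0 0'
python3 -c "
from h import *
to(.4834,-.3367,.2,-84)
T=wristpose()
p,d=robot.read_camera('wrist');cv2.imwrite('pics/w6.png',p[:,:,::-1]);np.savez('w6.npz',d=d,T=T)
for q,z in (('wedge_grip',.022),('wedge_tip',0),('wedge',0)):
  for r in robot.tip_of('wrist',q)[:3]: print(q,r['conf'],r['at'],onz('wrist',[r['at'][::-1]],z,T).round(4))
"
```

```text
t: 12.0
tool_pos: [0.4848, -0.328, 0.2309]
orientation: [-3.136, -0.166, 0.002]
force: [0.6, 0.2, -0.2]
opening: 0.0932
t 12.0 pos [ 0.4848 -0.328   0.2309] jig [-0.0855 -0.3818] yaw_y deg -83.93 z [-0.001  0.001 -1.   ] F [ 0.6  0.2 -0.2] T [ 0.06  0.17 -0.06] op 0.0932 q [-0.68  0.09  1.51  0.    1.54  0.78]
shift shares [-0.005 -0.029 -0.103]
yaw err deg -0.07 share -0.002
wedge_grip 0.97 [64.7, 498.8] [[ 0.6228 -0.5349  0.022 ]]
wedge_grip 0.95 [252.1, 383.5] [[ 0.4101 -0.4545  0.022 ]]
wedge_grip 0.86 [176.3, 290.3] [[ 0.485  -0.3401  0.022 ]]
wedge_tip 0.84 [125.0, 140.9] [[ 0.5196 -0.1748  0.    ]]
wedge_tip 0.8 [317.9, 238.2] [[ 0.2912 -0.2972  0.    ]]
wedge_tip 0.78 [64.3, 288.9] [[ 0.5967 -0.3264  0.    ]]
wedge 0.91 [246.8, 380.6] [[ 0.4072 -0.4576  0.    ]]
wedge 0.89 [189.8, 172.3] [[ 0.4507 -0.2111  0.    ]]
wedge 0.81 [171.3, 287.6] [[ 0.4854 -0.3377  0.    ]]
```

View pics/w6.png

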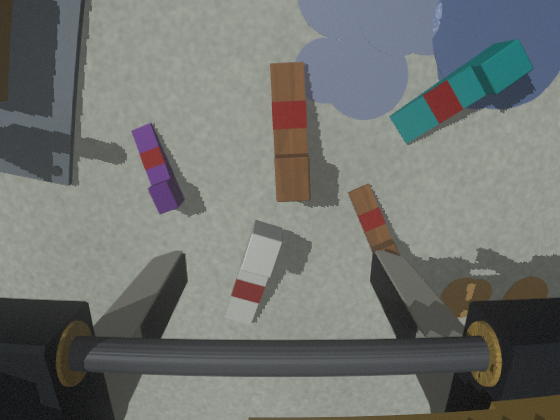

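```bash
python3 -c "
from h import *
p=cv2.imread('pics/w6.png');cv2.imwrite('pics/w6c.png',cv2.resize(p[40:270,220:440],None,fx=2.6,fy=2.6,interpolation=3))
e=onz('wrist',[[275,200],[310,200]],.044,np.load('w6.npz')['T']);print(e.round(4))
e=onz('wrist',[[274,157],[308,155]],.044,np.load('w6.npz')['T']);print(e.round(4))
to(.485,-.339,.06,-84)"
```

```text
[[ 0.4642 -0.3265  0.044 ]
 [ 0.468  -0.3613  0.044 ]]
[[ 0.5073 -0.321   0.044 ]
 [ 0.5128 -0.3534  0.044 ]]
t 12.2 pos [ 0.4862 -0.3264  0.233 ] jig [-0.0842 -0.3801] yaw_y deg -83.72 z [ 0.001 -0.001 -1.   ] F [-0.3 -0.3  0.6] T [ 0.04  0.14 -0.01] op 0.0927 q [-0.68  0.08  1.51  0.    1.54  0.78]
shift shares [-0.004 -0.042 -0.577]
yaw err deg -0.28 share -0.006
```

View pics/w6c.png

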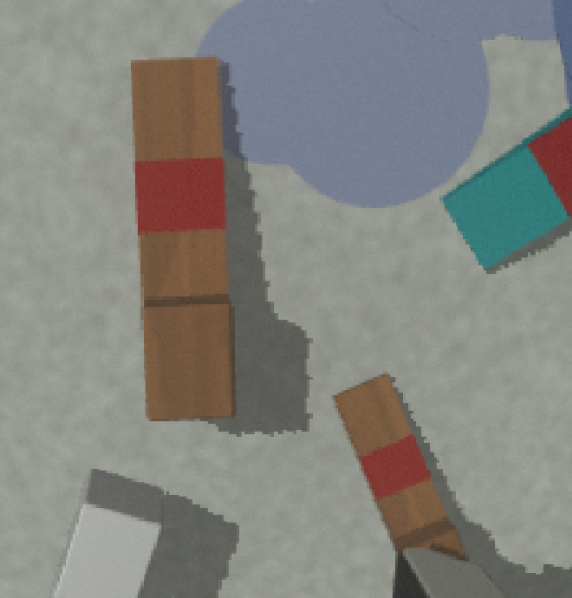

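```bash
python3 -m handwheel '0.005 -0.04 -0.14 0 0 0; 0.005 -0.04 -0.29 0 0 0; 0.005 -0.04 -0.44 0 0 0; 0.005 -0.04 -0.57 0 0 0; 0.005 -0.04 -0.62 0 0 0'
python3 -m handwheel '0 0 0 0 0 0; 0 0 0 0 0 0'
python3 -c "
from h import *
to(.487,-.340,.007,-84)
T=wristpose()
p,d=robot.read_camera('wrist');cv2.imwrite('pics/w7.png',p[:,:,::-1])
to(.487,-.340,.007,-84)
"
```

```text
t: 12.7
tool_pos: [0.4851, -0.3364, 0.0419]
orientation: [-3.133, -0.171, 0.007]
force: [1.0, 0.3, -0.3]
opening: 0.0928
t: 12.9
tool_pos: [0.4883, -0.3399, 0.0481]
orientation: [3.135, 0.17, 0.003]
force: [1.0, -0.4, 1.0]
opening: 0.0928
t 12.9 pos [ 0.4883 -0.3399  0.0481] jig [-0.0809 -0.3933] yaw_y deg -83.81 z [ 0.002 -0.002 -1.   ] F [ 1.  -0.4  1. ] T [-0.04  0.12  0.01] op 0.0928 q [-0.69  0.26  1.67  0.    1.21  0.77]
shift shares [-0.004 -0.    -0.137]
yaw err deg -0.19 share -0.004
t 12.95 pos [ 0.4888 -0.3404  0.049 ] jig [-0.0804 -0.3938] yaw_y deg -83.82 z [ 0.003 -0.003 -1.   ] F [0.5 0.6 0.2] T [ 0.01  0.18 -0.02] op 0.093 q [-0.69  0.26  1.67  0.    1.21  0.77]
shift shares [-0.006  0.001 -0.14 ]
yaw err deg -0.18 share -0.004
```

View pics/w7.png

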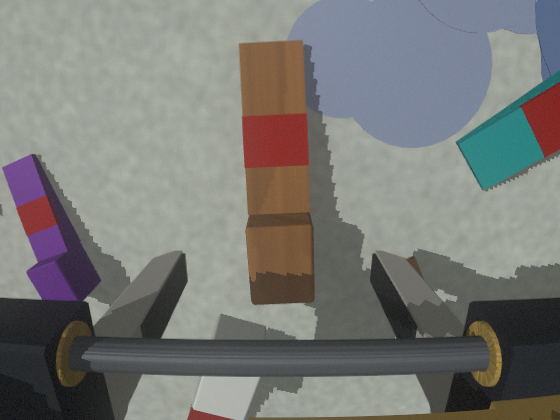

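```bash
python3 -m handwheel '-0.004 0 -0.06 0 0 0; -0.004 0 -0.12 0 0 0; -0.004 0 -0.135 0 0 0; -0.004 0 -0.135 0 0 0'
python3 -c "
from h import *
st()"
python3 -m handwheel '0 0 0 0 0 0; 0 0 0 0 0 0;0 0 0 0 0 0;0 0 0 0 0 0;0 0 0 0 0 0' 1 35
python3 -m handwheel '0 0 0 0 0 0; 0 0 0 0 0 0;0 0 0 0 0 0;0 0 0 0 0 0;0 0 0 0 0 0'
python3 -c "
from h import *
st()"
```

```text
t: 13.35
tool_pos: [0.4863, -0.3398, 0.0066]
orientation: [3.136, 0.168, 0.002]
force: [-0.8, 0.6, -0.4]
opening: 0.0933
t 13.35 pos [ 0.4863 -0.3398  0.0066] jig [-0.0829 -0.3934] yaw_y deg -83.85 z [ 0.001 -0.001 -1.   ] F [-0.8  0.6 -0.4] T [-0.02  0.11 -0.02] op 0.0933 q [-0.7   0.31  1.69  0.    1.14  0.77]
t: 13.85
tool_pos: [0.4858, -0.3395, 0.0056]
orientation: [3.137, 0.168, 0.0]
force: [-0.6, -0.4, -0.2]
opening: 0.0571
t: 14.35
tool_pos: [0.4856, -0.3394, 0.0053]
orientation: [3.137, 0.168, -0.0]
force: [-0.4, 0.0, -1.2]
opening: 0.0339
t 14.35 pos [ 0.4856 -0.3394  0.0053] jig [-0.0836 -0.3931] yaw_y deg -83.86 z [-0. -0. -1.] F [-0.4  0.  -1.2] T [-0.14  0.21  0.01] op 0.0339 q [-0.7   0.31  1.69 -0.    1.14  0.77]
```

```bash
python3 -m handwheel '0 0 0.12 0 0 0; 0 0 0.25 0 0 0; 0.02 0.03 0.32 0 0 0.17; 0.05 0.08 0.32 0 0 0.34; 0.1 0.15 0.32 0 0 0.51'
python3 -m handwheel '0.04 0.07 0 0 0 0.18; 0.08 0.13 0 0 0 0.36; 0.12 0.2 0 0 0 0.54; 0.16 0.27 0 0 0 0.72; 0.2 0.33 0 0 0 0.88'
python3 -m handwheel '0.02 0.04 0 0 0 0.18; 0.03 0.07 0 0 0 0.357; 0.03 0.07 0 0 0 0.357; 0.03 0.07 0 0 0 0.357'
python3 -c "
from h import *
a=jw(0,-.22);to(a[0],a[1],.03,np.degrees(TH))
T=wristpose()
p,d=robot.read_camera('wrist');cv2.imwrite('pics/w8.png',p[:,:,::-1]);np.savez('w8.npz',T=T,d=d)
for q,z in (('block_edge',.02),('wedge_tip',.1)):
  for r in robot.tip_of('wrist',q)[:3]: print(q,r['conf'],r['at'],onz('wrist',[r['at'][::-1]],z,T).round(4),wj(onz('wrist',[r['at'][::-1]],z,T)[0]))
"
```

```text
t: 14.85
tool_pos: [0.5161, -0.295, 0.1026]
orientation: [3.038, 0.795, 0.002]
force: [0.4, -0.1, -2.2]
opening: 0.0338
t: 15.35
tool_pos: [0.5759, -0.194, 0.1009]
orientation: [-2.588, -1.78, 0.0]
force: [0.2, 0.7, -1.7]
opening: 0.0337
t: 15.75
tool_pos: [0.5844, -0.1744, 0.101]
orientation: [-2.324, -2.113, 0.001]
force: [-0.1, -0.7, -2.2]
opening: 0.0337
t 15.75 pos [ 0.5844 -0.1744  0.101 ] jig [-0.0004 -0.2196] yaw_y deg -5.45 z [-0.001  0.    -1.   ] F [-0.1 -0.7 -2.2] T [-0.11  0.1  -0.02] op 0.0337 q [-0.37  0.24  1.58 -0.    1.32 -0.28]
shift shares [ 0.001 -0.001 -0.237]
yaw err deg 0.18 share 0.004
block_edge 0.6 [7.4, 275.7] [[ 0.596  -0.0393  0.02  ]] [-0.00132889 -0.08406925]
wedge_tip 0.85 [216.5, 191.7] [[ 0.5456 -0.144   0.1   ]] [-0.04182093 -0.1929292 ]
wedge_tip 0.72 [23.5, 272.2] [[ 0.5929 -0.062   0.1   ]] [-0.00227459 -0.10691475]
```

View pics/w8.png

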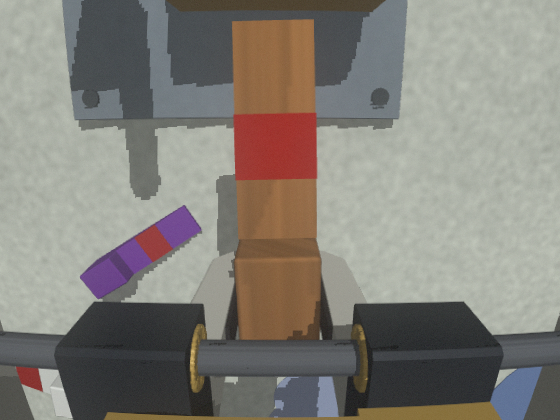

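```bash
python3 -c "
from h import *
T=np.load('w8.npz')['T']
W=onz('wrist',[[78,119],[398,118],[226,119]],.008,T);print([wj(w).round(4) for w in W]); print('plate edge angle deg',np.degrees(np.arctan2(W[1,1]-W[0,1],W[1,0]-W[0,0])))
W=onz('wrist',[[180,9],[375,10]],.02,T);print([wj(w).round(4) for w in W])"
python3 -m handwheel '0 -0.01 -0.14 0 0 0; 0 -0.01 -0.25 0 0 0; 0 -0.01 -0.28 0 0 0; 0 -0.01 -0.28 0 0 0'
python3 -c "
from h import *
a=jw(0,-.22);to(a[0],a[1],.0135,np.degrees(TH))"
```

```text
[array([-0.1426, -0.1514]), array([ 0.0837, -0.1524]), array([-0.0361, -0.1534])]
plate edge angle deg -5.530286260395682
[array([-0.061, -0.084]), array([ 0.0606, -0.0848])]
t: 16.3
tool_pos: [0.5831, -0.1772, 0.0158]
orientation: [-2.32, -2.113, 0.003]
force: [-0.4, 0.6, -1.2]
opening: 0.0338
t 16.3 pos [ 0.5831 -0.1772  0.0158] jig [-0.0015 -0.2226] yaw_y deg -5.33 z [-0.004  0.001 -1.   ] F [-0.4  0.6 -1.2] T [-0.15  0.09  0.05] op 0.0338 q [-0.38  0.34  1.63 -0.    1.17 -0.29]
shift shares [ 0.006  0.008 -0.008]
yaw err deg 0.06 share 0.001
```

```bash
python3 -m handwheel '0.004 0 -0.003 0 0 0; 0.004 0 -0.006 0 0 0; 0.004 0 -0.009 0 0 0; 0.004 0 -0.009 0 0 0'
python3 -c "
from h import *
st()
p,d=robot.read_camera('wrist');cv2.imwrite('pics/w9.png',p[:,:,::-1])"
```

```text
t: 16.7
tool_pos: [0.5866, -0.1776, 0.0157]
orientation: [2.32, 2.117, 0.001]
force: [0.4, -0.3, -1.5]
opening: 0.0334
t 16.7 pos [ 0.5866 -0.1776  0.0157] jig [ 0.0021 -0.2226] yaw_y deg -5.24 z [ 0.001 -0.001 -1.   ] F [ 0.4 -0.3 -1.5] T [-0.1   0.12  0.03] op 0.0334 q [-0.38  0.34  1.63 -0.    1.17 -0.29]
```

View pics/w9.png

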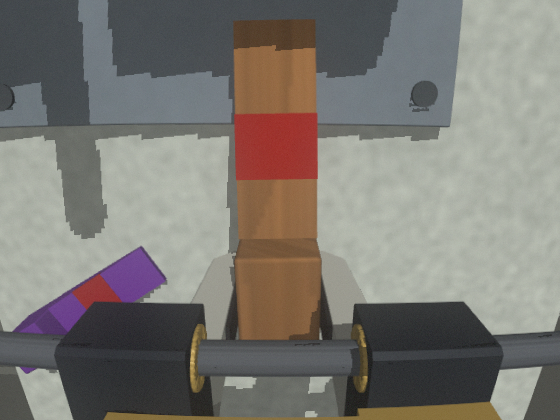

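```bash
python3 -m handwheel '0 0 -0.004 0 0 0; 0 0 -0.008 0 0 0; 0 0 -0.008 0 0 0; 0 0 -0.008 0 0 0'
python3 -c "
from h import *
st()"
```

```text
t: 17.15
tool_pos: [0.5861, -0.1775, 0.0127]
orientation: [2.32, 2.117, 0.0]
force: [-1.6, -0.2, 3.5]
opening: 0.0341
t 17.15 pos [ 0.5861 -0.1775  0.0127] jig [ 0.0016 -0.2226] yaw_y deg -5.24 z [ 0. -0. -1.] F [-1.6 -0.2  3.5] T [0.21 0.3  0.06] op 0.0341 q [-0.38  0.35  1.63 -0.    1.16 -0.29]
```

```bash
python3 -m handwheel '0.003 0.033 0 0 0 0; 0.006 0.066 0 0 0 0; 0.009 0.1 0 0 0 0; 0.012 0.133 0 0 0 0; 0.015 0.16 0 0 0 0'
python3 -c "
from h import *
st()"
python3 -m handwheel '0.001 0.01 0 0 0 0; 0.002 0.02 0 0 0 0; 0.003 0.03 0 0 0 0; 0.004 0.04 0 0 0 0; 0.004 0.04 0 0 0 0'
python3 -c "
from h import *
st()
T=wristpose()
p,d=robot.read_camera('wrist');cv2.imwrite('pics/w10.png',p[:,:,::-1])
p,d=robot.read_camera('top');cv2.imwrite('pics/t10.png',cv2.resize(p[150:280,180:320,::-1],None,fx=5,fy=5,interpolation=3)[:600])"
```

```text
t: 17.65
tool_pos: [0.5913, -0.1288, 0.0132]
orientation: [2.319, 2.117, 0.001]
force: [-0.5, -3.6, 5.7]
opening: 0.0339
t 17.65 pos [ 0.5913 -0.1288  0.0132] jig [ 0.0023 -0.1737] yaw_y deg -5.21 z [ 0.002 -0.001 -1.   ] F [-0.5 -3.6  5.7] T [-0.73  0.24  0.01] op 0.0339 q [-0.3   0.33  1.65 -0.    1.16 -0.21]
t: 18.15
tool_pos: [0.5925, -0.1177, 0.0133]
orientation: [2.318, 2.116, -0.0]
force: [0.3, -5.8, 5.5]
opening: 0.0337
t 18.15 pos [ 0.5925 -0.1177  0.0133] jig [ 0.0025 -0.1625] yaw_y deg -5.2 z [ 0.002 -0.002 -1.   ] F [ 0.3 -5.8  5.5] T [-1.18  0.3   0.05] op 0.0337 q [-0.28  0.33  1.66 -0.    1.16 -0.19]
```

View pics/w10.png

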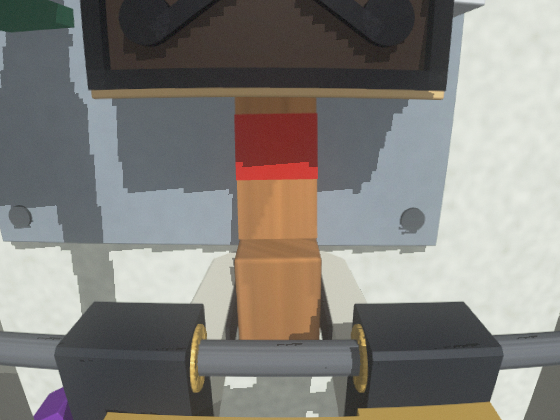

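View pics/t10.png

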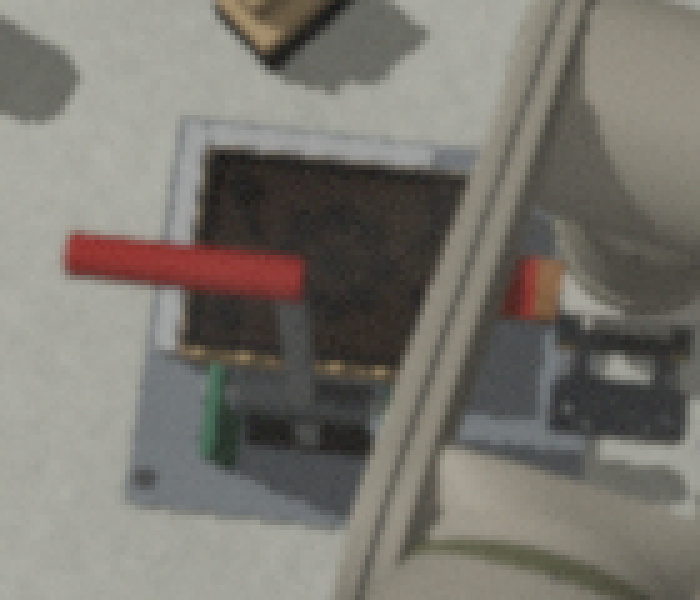

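```bash
python3 -m handwheel '0.001 0.01 0 0 0 0; 0.002 0.02 0 0 0 0; 0.003 0.03 0 0 0 0; 0.004 0.04 0 0 0 0; 0.004 0.04 0 0 0 0'
python3 -c "
from h import *
st()
T=wristpose()
p,d=robot.read_camera('wrist');cv2.imwrite('pics/w11.png',p[:,:,::-1])
for n in ('wrist',):
  for r in robot.tip_of(n,'block_edge')[:2]: print(r)"
```

```text
t: 18.75
tool_pos: [0.5937, -0.1062, 0.0133]
orientation: [2.318, 2.116, -0.001]
force: [0.2, -8.6, 6.0]
opening: 0.0339
t 18.75 pos [ 0.5937 -0.1062  0.0133] jig [ 0.0026 -0.1509] yaw_y deg -5.22 z [ 0.002 -0.003 -1.   ] F [ 0.2 -8.6  6. ] T [-1.48  0.34  0.04] op 0.0339 q [-0.26  0.32  1.66 -0.    1.16 -0.17]
```

View pics/w11.png

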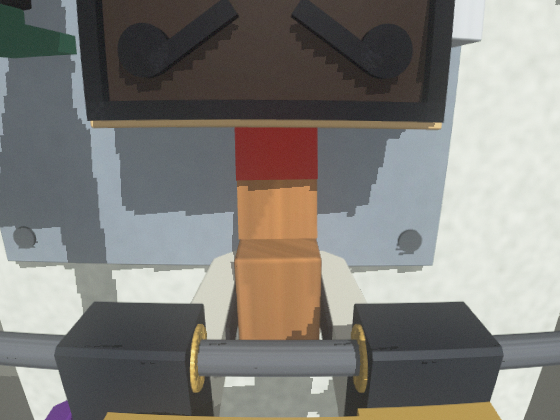

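```bash
python3 -m handwheel '0.0005 0.006 0 0 0 0; 0.001 0.012 0 0 0 0; 0.0015 0.018 0 0 0 0; 0.002 0.023 0 0 0 0; 0.002 0.023 0 0 0 0'
python3 -c "
from h import *
st()
p,d=robot.read_camera('wrist');cv2.imwrite('pics/w12.png',p[:,:,::-1]);T=wristpose();np.savez('w12.npz',T=T,d=d)
p,d=robot.read_camera('scene');cv2.imwrite('pics/s12.png',cv2.resize(p[200:320,230:370,::-1],None,fx=5,fy=5,interpolation=3))"
```

```text
t: 19.35
tool_pos: [0.5942, -0.0996, 0.0132]
orientation: [2.318, 2.116, -0.001]
force: [-1.0, -9.3, 5.7]
opening: 0.0339
t 19.35 pos [ 0.5942 -0.0996  0.0132] jig [ 0.0025 -0.1443] yaw_y deg -5.23 z [ 0.002 -0.003 -1.   ] F [-1.  -9.3  5.7] T [-1.64  0.31  0.05] op 0.0339 q [-0.25  0.32  1.66 -0.    1.16 -0.16]
```

View pics/w12.png

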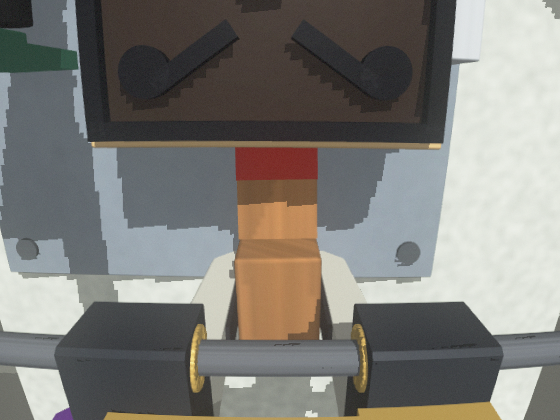

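View pics/s12.png

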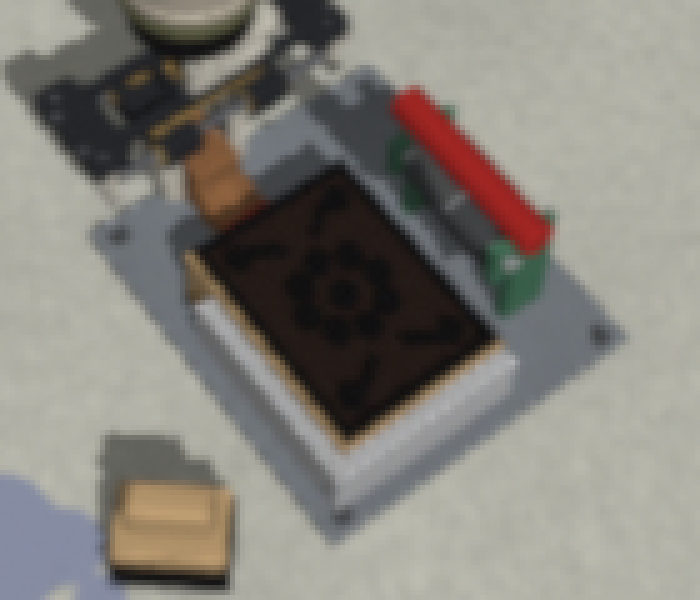

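Run:
```python
from h import *
f=np.load('w12.npz');d=f['d'];T=f['T'];m=robot.camera_model('wrist')
def pts(r0,r1,c0,c1):
    v,u=np.mgrid[r0:r1,c0:c1];u=u.ravel();v=v.ravel();z=d[v,u];k=z>0;u,v,z=u[k],v[k],z[k]
    a=cv2.undistortPoints(np.c_[u,v].astype(float).reshape(-1,1,2),np.array(m['camera_matrix']),np.array(m['dist'])).reshape(-1,2)
    P=(np.c_[a,np.ones(len(a))]*z[:,None])@T[:3,:3].T+T[:3,3];J=P.copy();J[:,:2]=(P[:,:2]-JO)@JR;return J
for nm,b in dict(rim_front=(127,138,110,430),rim_left_far=(2,20,84,96),plate=(180,260,130,220),plateR=(180,260,345,420),band=(152,176,245,310),ramp=(185,230,245,310)).items():
    J=pts(*b);print(nm,len(J),np.median(J,0).round(4),J[:,2].std().round(4))
J=pts(2,136,84,440);J=J[abs(J[:,2]-.06)<.02];A=np.c_[J,np.ones(len(J))]
c=np.linalg.lstsq(np.c_[J[:,:2],np.ones(len(J))],J[:,2],rcond=None)[0];print('slope x,y',c)
J=pts(170,270,30,230);J=J[abs(J[:,2]-.008)<.006];print('plate slope',np.linalg.lstsq(np.c_[J[:,:2],np.ones(len(J))],J[:,2],rcond=None)[0])
# edge position on ramp: rows
for r in (113,148,180,241):
    print(r,[wj(onz('wrist',[[277,r]],z,T)[0]).round(4).tolist() for z in (.02,.024)])
```

```text
rim_front 3506 [-0.     -0.0716  0.0638] 0.0006
rim_left_far 215 [-0.0538 -0.0349  0.063 ] 0.0007
plate 7165 [-0.0487 -0.1205  0.0086] 0.0008
plateR 5972 [ 0.0545 -0.1204  0.0087] 0.0008
band 1555 [ 0.0023 -0.089   0.0267] 0.0008
ramp 2914 [ 0.0023 -0.1071  0.0299] 0.0012
slope x,y [-0.00336651 -0.08147985  0.05590203]
plate slope [-0.00016947 -0.00033572  0.00856213]
113 [[0.0022, -0.0685], [0.0023, -0.0683]]
148 [[0.0023, -0.0834], [0.0023, -0.0828]]
180 [[0.0023, -0.0977], [0.0023, -0.0967]]
241 [[0.0023, -0.1271], [0.0023, -0.1254]]
```

```bash
python3 -m handwheel '0 0 0 0 0 0; 0 0 0 0 0 0; 0 0 0 0 0 0; 0 0 0 0 0 0; 0 0 0 0 0 0'
python3 -c "
from h import *
st()
print(robot.close_job())"
```

```text
t: 19.95
tool_pos: [0.5942, -0.0996, 0.0133]
orientation: [2.318, 2.116, -0.001]
force: [-1.7, -8.7, 5.9]
opening: 0.0338
t 19.95 pos [ 0.5942 -0.0996  0.0133] jig [ 0.0025 -0.1443] yaw_y deg -5.23 z [ 0.002 -0.003 -1.   ] F [-1.7 -8.7  5.9] T [-1.62  0.39  0.03] op 0.0338 q [-0.25  0.32  1.66 -0.    1.16 -0.16]
the job is handed in; nothing more can be done
None
```

I handed the job in at about 20 s of the 61 s allowed. The block's open end is held up by the wedge, and the wedge is still in the gripper. No verdict is reported, so what follows are my own last checks.

- **Lever:** I pulled it to its stop, where the force rose to 24 N. I eased it back over about 3 s to the home stop and released it there. The pictures afterwards showed it home.
- **Block:** it measured centred against the back fence, with x within about 1 mm of 0.
- **Wedge:** I took the larger brown one and laid it flat on the plate. I pushed it thin end first under the open end, with the block's lower edge ending over the red band. The last reading was a steady push of about 9 N, with the jaws holding the wedge at 33.8 mm.
- **Bystanders:** my path stayed clear of the stamp, ink jar and brush, and the stamp looked unmoved in the last scene picture. I took no final picture of the jar and brush.

The checks disagreed in two places:

- **Lift height:** the estimates differ slightly: about 3.1 mm from the arm position, 3.4 mm from depth and 4.4 mm from the red band. All are within the 1.5 to 8 mm limits. A plane fitted to the block's whole top gave an implausible slope because it took in the carved recesses, so I set it aside.
- **Jig position:** my estimate from the top camera differed from the arm and wrist camera by 2 to 4 mm. I corrected for this before inserting the wedge.

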